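# Turn a topping tub to the scanner and bar it in

### The job

Turn the turntable (its upright pegs are there to be pushed) until the paper label of the topping tub standing on it squarely faces the scanner's window. Then lay the hold-down bar across the two saddle posts, over the tub, centred, resting down in both notches with its grip block on top, and leave the tub still facing the scanner. Leave the other things on the table where they are.

Things in the scene. Friction and masses are not known exactly. Their poses are not given: they have to be found in the camera images.
- station: Fixed scanning station. Origin: on the table, on the turntable's axis; z up. The black scanner block (75 x 55 mm, 105 mm high) stands on its -y side, its face 120 mm from the axis. Saddle posts (22 mm in x, 50 mm in y) stand at x = -125 and +125 mm; each has an open-topped notch 34 mm wide in y, floor 100 mm above the table, ears up to 114 mm.
- turntable (a joint): angle (rad, counter-clockwise from above) of the white turntable disc, 172 mm across, its upper face 24 mm above the table; it turns freely by many turns, with light friction, and stays where it is left. Three upright steel pegs stand on it.
- peg_0 (a point): top centre of an upright turntable peg, 12 mm thick, 75 mm from the axis, reaching from 24 to 88 mm above the table; push it sideways to turn the disc and the tub on it
- peg_1 (a point): top centre of an upright turntable peg, 12 mm thick, 75 mm from the axis, reaching from 24 to 88 mm above the table; push it sideways to turn the disc and the tub on it
- peg_2 (a point): top centre of an upright turntable peg, 12 mm thick, 75 mm from the axis, reaching from 24 to 88 mm above the table; push it sideways to turn the disc and the tub on it
- tub: closed tub, dark brown with a red lid, 92 mm across, 72 mm high (lid top 96 mm above the table), loose inside the 4 mm rim at the middle of the turntable and carried round by it. Origin: centre of its underside; its x axis points to its labelled side: a white paper strip, 22 mm wide, runs from the lid's centre over its edge and down that side
- label (a point): the middle of the label's upper part on the tub's side, 46 mm from the tub's axis, 60 mm above its underside
- window (a point): centre of the dark scanner window, on the scanner's face towards the tub, 68 mm above the table
- saddle_near (a point): centre of the notch floor of the saddle post on the station's -x side (nearer the robot)
- saddle_far (a point): centre of the notch floor of the saddle post on the station's +x side
- bar: loose aluminium hold-down bar lying flat, 290 mm long (x), 24 mm wide (y), 12 mm thick, with a black grip block upright on its middle: 44 mm along x, 16 mm wide along y, from 12 to 46 mm above the underside. Origin: centre of the underside; about 250 g
- tub_a: closed tub with red lid, cream body, 92 mm across, 72 mm high, standing on the table; a bystander. Origin: centre of its underside
- tub_b: closed tub with red lid, caramel body, 92 mm across, 72 mm high, standing on the table; a bystander. Origin: centre of its underside
- cup: open steel cup, 84 mm across the rim, 85 mm high; a bystander. Origin: centre of its underside
- scoop: white plastic spoon lying on the table, 190 mm long along its x; a bystander
- spatula: spatula lying on the table, 260 mm long along its x; a bystander
Things that resemble listed ones, but are neither listed nor needed, are in the scene too. Leave any blue look-alike of the tub alone.

How it is judged:
By the outcome, as a careful person would: the job done as asked, in the order asked, and still so for the second after the job is handed in, with the robot touching nothing.
It also fails if it takes over 64 s, if anything falls off the work surface, if the arm or the gripper's body presses on something with over 40 N, if the wrist force passes 120 N, or if a joint passes its speed limit or range.

### The arm

A 6-joint arm with a two-finger parallel gripper is mounted at the origin on the work surface. World frame = base frame: x ahead of the robot, y to its left, z up, the work surface at z = 0. Lengths are in m, angles in degrees, forces in N, time in s.
With the tool pointing down it reaches from about 0.4 to 0.825 m from the base axis. Payload 7 kg.
Tool frame: the origin (TCP) lies midway between the tips of the shut fingers; the grasp point (between the pads) lies 19 mm behind it; z points along the fingers, y is the line along which they close (so a half turn about z gives the same grasp; the last joint's range is limited). The gripper opens to 88 mm and grips with 3 to 60 N. Pads are 19 mm wide; open, the fingers measure 130 mm over their backs; the gripper's body (78 mm by 193 mm) begins 47 mm behind the grasp point.
Start: joints at [82.913, 20.546, 0.682, 0, -70.136, -16.507], TCP at [0.27, 0.619, 0.227] pointing down, gripper open.
Joint ranges: [-176.03, 176.03], [-82.01, 121.73], [-58.28, 71.71], [-173.87, 95.51], [-174.79, -0.11], [-173.66, 173.66]. Speed limits (degrees/s): [136.94, 136.94, 172.46, 180, 180, 180].

### API

Orientations are given as a 3x3 rotation matrix whose columns are the frame's x, y, z axes.
In Python, from rig import robot gives the robot as it stands. Calls block until the motion is done:
- robot.goto(position, orientation): joint-space move of the TCP to a pose.
- robot.servo_line(position, ori=None, speed=0.15): straight line of the TCP; ori=None keeps the orientation; speed is the mean speed in m/s.
- robot.movej(angles): joint-space move.
- robot.move_gripper(opening): opening from 0.0 (shut) to 1.0 (fully open); the grip force is fixed at half the most; returns when the fingers have stopped.
- robot.dwell(seconds).
- robot.ik(position, orientation): joint angles nearest the present ones, or None.
- robot.grab_frame(name): name is "side" or "top" or "wrist"; returns (picture, depth): 480x640x3 uint8, red, green, blue; 480x640 float32, m along the optical axis (not along the pixel's ray), 0 where there is no reading.
- robot.camera_info(name): a dict with "vfov" (degrees; the focal length in pixels is half the picture's height over the tangent of half this angle, whatever the lens; pixels are square), "cx", "cy" (the principal point, pixels), "k1" (the pictures are not rectified: a ray, as slopes to the right and down, at radius r is drawn at 1 + k1 r^2 times it, then the intrinsics apply), "view" (4x4, takes a point from world to camera coordinates); the wrist camera has in their place "T_tool_cam" (4x4, takes a point from camera to tool coordinates, whose origin is the TCP and whose axes are the flange's). Camera axes: x right, y down, z forward; pixel columns grow to the right and rows downward; lengths in m; the calibration is good to about 2 mm. A picture is of the moment at which its call begins: read the wrist's pose just before it. camera_info takes no time and is no camera call.
A pose or a line that the arm cannot do raises robot.Unreachable and nothing moves.
- robot.job_done(): hands the job in; it is judged then, once.
Readings, each from a call of its own:
- robot.read_t(): time.
- robot.read_qpos(): joint angles.
- robot.read_qvel(): joint speeds.
- robot.read_effort(): joint torques, N m.
- robot.read_position(): TCP position.
- robot.read_tcp_rot(): TCP orientation.
- robot.read_force(): force on the tool from outside, world axes, zero at the start.
- robot.read_ft_torque(): the same for the moment, N m.
- robot.read_grip_width(): opening from 0.0 (shut) to 1.0 (fully open).
- robot.read_finger_force(): force on a finger pad.
Only numpy, scipy, OpenCV 4.12 (cv2) and the standard library are available. Lean on these libraries where they do the work, as an engineer would, in place of code of your own. Each camera call takes 0.05 s, during which the arm holds its last target. There are 200 camera calls.

## Working session

There is one attempt and no reset: what is moved stays moved. The work goes in short steps, each a Python script; the robot and the scene stay as the last script left them, time stands still between calls to the robot, and variables do not carry over. Pictures are saved under pics/ and viewed, at most 10 in all, crops included, and the job is handed in when it is done.

```bash
ls; mkdir -p pics; cat > h.py <<'E'
import numpy as np, cv2
from rig import robot
def intr(name):
    c=robot.camera_info(name); f=240/np.tan(np.radians(c["vfov"])/2)
    return c,f
def pose(name,c):
    if "view" in c: return np.linalg.inv(np.array(c["view"]))
    T=np.eye(4); T[:3,:3]=robot.read_tcp_rot(); T[:3,3]=robot.read_position()
    return T@np.array(c["T_tool_cam"])
def grab(name):
    c,f=intr(name); T=pose(name,c); im,d=robot.grab_frame(name)
    return dict(c=c,f=f,T=T,im=im,d=d)
def rays(g,uv):
    uv=np.atleast_2d(np.asarray(uv,float)); c=g["c"]; K=np.array([[g["f"],0,c["cx"]],[0,g["f"],c["cy"]],[0,0,1]])
    s=(uv-[c["cx"],c["cy"]])/g["f"]; p=s.copy()
    for _ in range(20): p=s/(1+c["k1"]*(p**2).sum(1,keepdims=True))
    return np.c_[p,np.ones(len(p))]@g["T"][:3,:3].T
def onplane(g,uv,z):
    r=rays(g,uv); o=g["T"][:3,3]; return o+r*((z-o[2])/r[:,2])[:,None]
def bydepth(g,uv):
    uv=np.atleast_2d(uv).astype(int); r=rays(g,uv); return g["T"][:3,3]+r*g["d"][uv[:,1],uv[:,0]][:,None]
def tri(g1,uv1,g2,uv2):
    a=rays(g1,uv1)[0];b=rays(g2,uv2)[0];a/=np.linalg.norm(a);b/=np.linalg.norm(b);o1=g1["T"][:3,3];o2=g2["T"][:3,3]
    s=np.linalg.lstsq(np.c_[a,-b],o2-o1,rcond=None)[0]; p,q=o1+s[0]*a,o2+s[1]*b
    return (p+q)/2,np.linalg.norm(p-q)
def proj(g,P):
    P=np.atleast_2d(P); V=np.linalg.inv(g["T"]); q=P@V[:3,:3].T+V[:3,3]; p=q[:,:2]/q[:,2:]
    p=p*(1+g["c"]["k1"]*(p**2).sum(1,keepdims=True)); return p*g["f"]+[g["c"]["cx"],g["c"]["cy"]]
def save(g,n): cv2.imwrite(f"pics/{n}.png",g["im"][:,:,::-1])
E
python3 - <<'E'
from h import *
import pickle
for n in("top","side"):
    g=grab(n); save(g,n+"0"); pickle.dump(g,open(n+"0.pkl","wb")); print(n,g["c"],g["d"].min(),g["d"].max())
print(robot.camera_info("wrist"),robot.read_tcp_rot(),robot.read_t())
E
```

```text
pics
top {'vfov': 53.236689274442476, 'cx': 324.6710892484634, 'cy': 241.88723182867085, 'k1': -0.1323203521591804, 'view': array([[-0.02047481, -0.99960147,  0.01943385, -0.07545191],
       [-0.98050942,  0.01627714, -0.19579667,  0.57445953],
       [ 0.19540231, -0.02306397, -0.98045193,  1.1256182 ],
       [ 0.        ,  0.        ,  0.        ,  1.        ]])} 0.0 2.314559
side {'vfov': 55.85528639955222, 'cx': 310.0422067308916, 'cy': 241.22317489371162, 'k1': -0.033040550047537164, 'view': array([[-0.99691117, -0.07832817, -0.00572834,  0.5418673 ],
       [-0.05644041,  0.76523554, -0.64127143,  0.13788633],
       [ 0.05461315, -0.63896735, -0.76729273,  1.01094312],
       [ 0.        ,  0.        ,  0.        ,  1.        ]])} 0.0 2.8926432
{'vfov': 60.100204472511976, 'cx': 315.02566204121854, 'cy': 229.10466359853578, 'k1': -0.09406526438902682, 'T_tool_cam': array([[-4.28273203e-04, -9.68456684e-01, -2.49181594e-01,
         6.81686181e-02],
       [ 9.99999860e-01, -3.37678115e-04, -4.06316189e-04,
        -1.95723306e-06],
       [ 3.09356458e-04, -2.49181734e-01,  9.68456694e-01,
        -1.58748523e-01],
       [ 0.00000000e+00,  0.00000000e+00,  0.00000000e+00,
         1.00000000e+00]])} [[ 9.16376648e-01 -4.00316931e-01 -4.39993877e-04]
 [-4.00317146e-01 -9.16375632e-01 -1.37244996e-03]
 [ 1.46215289e-04  1.43381819e-03 -9.99998961e-01]] 0.1
```

View pics/top0.png

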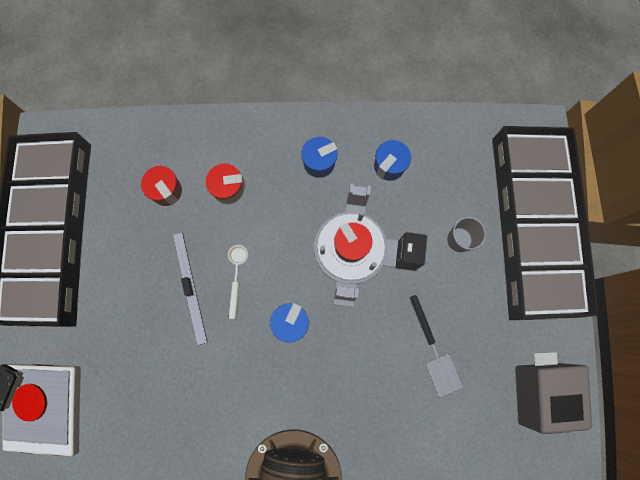

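View pics/side0.png

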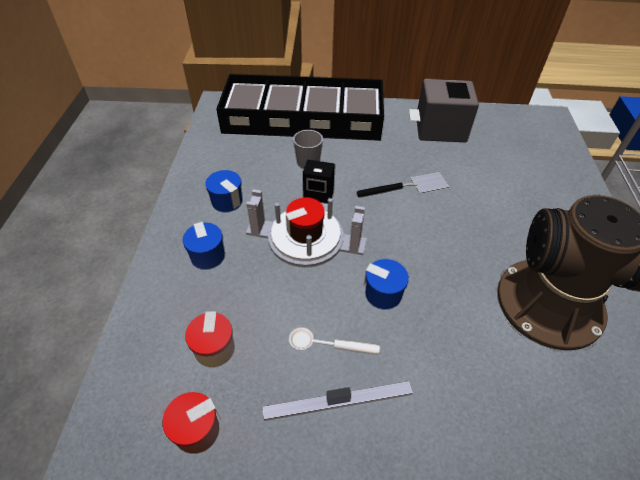

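The top view shows the turntable at about (350,247) with the red-lid brown tub at (353,240). Its label points up and to the left. The scanner is at (411,250), the posts at (358,195) and (346,293), and the bar at (188,287).

There are three red-lid candidates:
- (353,240), with a brown body and standing on the turntable, is the tub meant.
- (159,183) and (225,181) stand on the table with cream and caramel bodies, so they are bystanders.

The blue ones are look-alikes. I'll measure next.

```bash
python3 - <<'E'
from h import *
import pickle
g=pickle.load(open("top0.pkl","rb")); s=pickle.load(open("side0.pkl","rb"))
V,U=np.mgrid[0:480,0:640]
for n,G in(("top",g),("side",s)):
    P=bydepth(G,np.c_[U.ravel(),V.ravel()]).reshape(480,640,3)
    ok=G["d"]>0
    hsv=cv2.cvtColor(G["im"],cv2.COLOR_RGB2HSV)
    red=ok&((hsv[...,0]<8)|(hsv[...,0]>172))&(hsv[...,1]>150)&(hsv[...,2]>80)
    nn,lab,st,ce=cv2.connectedComponentsWithStats(red.astype(np.uint8))
    for i in range(1,nn):
        if st[i,4]>200: print(n,"red",ce[i].round(),np.median(P[lab==i],0).round(4))
    c0=onplane(G,[[350,247]] if n=="top" else [[306,235]],0.024)[0]
    near=ok&(np.hypot(P[...,0]-c0[0],P[...,1]-c0[1])<0.2)
    m=near&(P[...,2]>0.018)&(P[...,2]<0.03)
    (cx,cy),r=cv2.minEnclosingCircle(P[m][:,:2].astype(np.float32)[::1]); print(n,"disc",cx,cy,r,np.median(P[m],0))
    m=(near&(P[...,2]>0.097)&(P[...,2]<0.12)).astype(np.uint8)
    nn,lab,st,ce=cv2.connectedComponentsWithStats(m)
    for i in range(1,nn):
        if st[i,4]>8: print(n,"hi",ce[i].round(),st[i,4],P[lab==i].mean(0).round(4),P[lab==i].min(0).round(3),P[lab==i].max(0).round(3))
    # bar
    b0=(190,287) if n=="top" else (338,400)
    c0=onplane(G,[b0],0.01)[0]
    m=ok&(np.hypot(P[...,0]-c0[0],P[...,1]-c0[1])<0.17)&(P[...,2]>0.006)&(P[...,2]<0.06)
    nn,lab,st,ce=cv2.connectedComponentsWithStats(m.astype(np.uint8)); 
    i=1+np.argmax(st[1:,4]); Q=P[lab==i]; t=Q[Q[:,2]<0.02]; h=Q[Q[:,2]>0.035]
    rc=cv2.minAreaRect(t[:,:2].astype(np.float32)); print(n,"bar",rc,np.median(t[:,2]),"grip",h.mean(0),cv2.minAreaRect(h[:,:2].astype(np.float32)))
    print(st[1:,4])
E
```

```text
top red [221. 181.] [0.7273 0.1721 0.0724]
top red [157. 181.] [0.7364 0.3388 0.0725]
top red [354. 243.] [ 0.5607 -0.1582  0.0964]
top red [ 28. 402.] [0.1829 0.649  0.0644]
top disc 0.5561379194259644 -0.20788346230983734 0.15263283252716064 [ 0.55120244 -0.14710128  0.02457315]
top hi [359. 190.] 176 [ 0.69   -0.1718  0.1054] [ 0.675 -0.197  0.097] [ 0.704 -0.146  0.12 ]
top hi [350. 237.] 329 [ 0.5747 -0.1471  0.0985] [ 0.529 -0.196  0.097] [ 0.613 -0.11   0.104]
top hi [365. 233.] 10 [ 0.5858 -0.1822  0.098 ] [ 0.58  -0.185  0.097] [ 0.59  -0.178  0.1  ]
top hi [414. 248.] 719 [ 0.545  -0.2983  0.1051] [ 0.506 -0.332  0.098] [ 0.585 -0.267  0.112]
top hi [356. 245.] 11 [ 0.5563 -0.1598  0.0979] [ 0.551 -0.165  0.097] [ 0.561 -0.153  0.1  ]
top hi [360. 252.] 24 [ 0.5385 -0.1698  0.0984] [ 0.524 -0.179  0.097] [ 0.553 -0.161  0.101]
top hi [366. 252.] 12 [ 0.5386 -0.182   0.0985] [ 0.532 -0.19   0.097] [ 0.546 -0.176  0.1  ]
top hi [353. 256.] 12 [ 0.53   -0.1523  0.0981] [ 0.525 -0.157  0.097] [ 0.539 -0.149  0.1  ]
top hi [347. 292.] 203 [ 0.4445 -0.1346  0.1054] [ 0.431 -0.16 
[... 1086 characters left out ...]
ide disc 0.5276781916618347 -0.14579156041145325 0.1750856637954712 [ 0.55948722 -0.12374857  0.02251532]
side hi [319. 169.] 453 [ 0.5435 -0.2947  0.1029] [ 0.503 -0.329  0.097] [ 0.583 -0.265  0.109]
side hi [255. 200.] 183 [ 0.6889 -0.171   0.1051] [ 0.675 -0.199  0.097] [ 0.704 -0.145  0.116]
side hi [358. 216.] 188 [ 0.4423 -0.1341  0.1052] [ 0.429 -0.161  0.097] [ 0.457 -0.107  0.116]
side bar ((0.4696693420410156, 0.25881049036979675), (0.2890169620513916, 0.026440205052495003), 14.43187427520752) 0.010731099814327738 grip [0.47060552 0.26012675 0.04373621] ((0.47045743465423584, 0.2590082883834839), (0.04415768012404442, 0.01720339059829712), 14.934524536132812)
[ 641    1    1 2082]
```

```bash
cat >> h.py <<'E'
def R(yaw):
    c,s=np.cos(np.radians(yaw)),np.sin(np.radians(yaw)); return np.array([[c,s,0],[s,-c,0],[0,0,-1.]])
E
python3 - <<'E'
from h import *
import pickle
for n,p,y in(("wb",[0.45,0.257,0.26],14),("ws1",[0.567,-0.153,0.32],-8.6)):
    t=robot.read_t(); robot.goto(p,R(y)); g=grab("wrist"); save(g,n); pickle.dump(g,open(n+".pkl","wb")); print(robot.read_t()-t,robot.read_qpos())
a=cv2.imread("pics/wb.png");b=cv2.imread("pics/ws1.png")
E
```

```text
1.5499999999999998 [ 5.15113972e+01  4.47690560e+00 -1.58024284e+01 -2.32120150e-03
 -6.97288287e+01  5.25082311e+01]
1.6333000000000002 [ 4.06467431e+00  9.66806402e+00 -2.02352704e+00 -1.17730877e-02
 -7.83191677e+01  7.74253249e+01]
```

View pics/ws1.png

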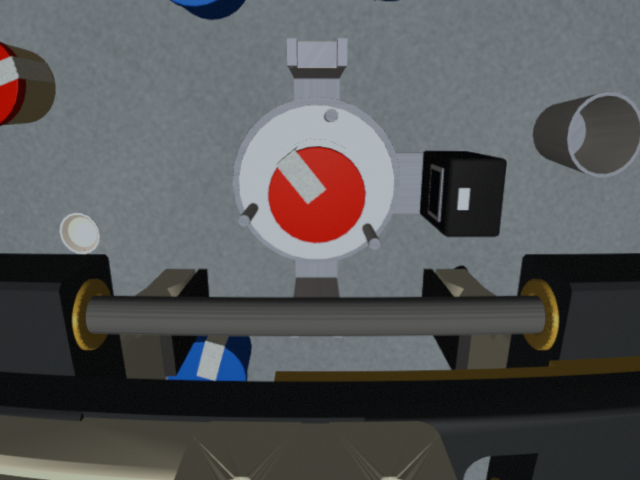

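View pics/wb.png

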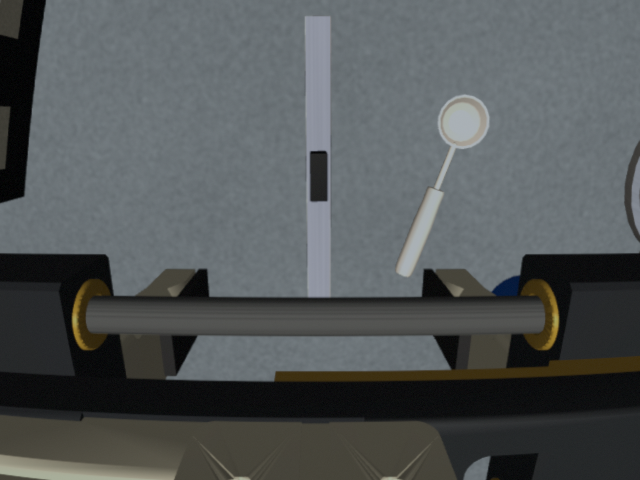

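The wrist view of the station shows:
- the lid at (317,195), with the label running to (288,160)
- peg tops at about (332,115), (245,219) and (370,230)
- the far post at (317,55) and the scanner at (460,195)

The bar view shows the bar upright at x≈318 with its grip block at (318,176).

```bash
cat >> h.py <<'E'
def circ(xy):
    A=np.c_[2*xy,np.ones(len(xy))]; s=np.linalg.lstsq(A,(xy**2).sum(1),rcond=None)[0]; return s[:2],np.sqrt(s[2]+s[0]**2+s[1]**2)
def cloud(G):
    V,U=np.mgrid[0:480,0:640]; return bydepth(G,np.c_[U.ravel(),V.ravel()]).reshape(480,640,3)
def label(G,c0=(0.567,-0.153),zl=0.096,verbose=True):
    """lid centre and label angle (deg, world) from the picture, on the lid plane"""
    hsv=cv2.cvtColor(G["im"],cv2.COLOR_RGB2HSV); V,U=np.mgrid[0:480,0:640]
    X=onplane(G,np.c_[U.ravel(),V.ravel()],zl).reshape(480,640,3)
    near=np.hypot(X[...,0]-c0[0],X[...,1]-c0[1])<0.07
    red=(near&((hsv[...,0]<8)|(hsv[...,0]>172))&(hsv[...,1]>150)&(hsv[...,2]>150)).astype(np.uint8)
    nn,lab,st,ce=cv2.connectedComponentsWithStats(red); red=(lab==1+np.argmax(st[1:,4])).astype(np.uint8)
    cn=max(cv2.findContours(red,cv2.RETR_EXTERNAL,cv2.CHAIN_APPROX_NONE)[0],key=cv2.contourArea)
    hull=cv2.convexHull(cn)[:,0]; cnp=cn[:,0].astype(float)
    xy=onplane(G,cnp,zl)[:,:2]; c,r=circ(onplane(G,hull,zl)[:,:2])
    for _ in range(5):
        e=np.hypot(*(xy-c).T); k=np.abs(e-r)<0.0015; c,r=circ(xy[k])
    d=np.hypot(X[...,0]-c[0],X[...,1]-c[1])
    w=(hsv[...,1]<60)&(hsv[...,2]>110)&(d<0.040)
    nn,lab,st,ce=cv2.connectedComponentsWithStats(w.astype(np.uint8)); w=lab==1+np.argmax(st[1:,4])
    p=X[w][:,:2]; m=p[np.hypot(*(p-c).T)>0.012].mean(0)-c
    rc=cv2.minAreaRect(p.astype(np.float32)); a0=np.degrees(np.arctan2(m[1],m[0]))
    aa=min([rc[2]+90*k for k in range(-4,5)],key=lambda v:abs(v-a0))
    if verbose: print("lid",c.round(4),r.round(4),"label mean-dir",a0.round(2),"rect-dir",round(aa,2),np.array(rc[1]).round(4),w.sum())
    return c,a0
def pegs(G,c0,P=None):
    P=cloud(G) if P is None else P
    r=np.hypot(P[...,0]-c0[0],P[...,1]-c0[1])
    m=(G["d"]>0)&(r>0.062)&(r<0.088)&(P[...,2]>0.082)&(P[...,2]<0.094)
    nn,lab,st,ce=cv2.connectedComponentsWithStats(m.astype(np.uint8)); out=[]
    for i in range(1,nn):
        if st[i,4]>15:
            p=onplane(G,[ce[i]],0.088)[0]-np.r_[c0,0]; out.append((np.degrees(np.arctan2(p[1],p[0])),np.hypot(p[0],p[1]),st[i,4],np.median(P[lab==i][:,2])))
    return out
E
python3 - <<'E'
from h import *
import pickle
for n in("ws1","top0"):
    G=pickle.load(open(n+".pkl","rb")); P=cloud(G); ok=G["d"]>0
    c,a=label(G)
    rr=np.hypot(P[...,0]-c[0],P[...,1]-c[1])
    m=ok&(rr<0.1)&(P[...,2]>.02)&(P[...,2]<.03)
    cn=max(cv2.findContours(m.astype(np.uint8),cv2.RETR_EXTERNAL,cv2.CHAIN_APPROX_NONE)[0],key=cv2.contourArea)
    xy=onplane(G,cv2.convexHull(cn)[:,0],.024)[:,:2]; print(n,"disc",circ(xy),"lid z",np.median(P[ok&(rr<.04)][:,2]))
    for p in pegs(G,c): print("peg",np.round(p,4))
    m=(ok&(rr<.16)&(rr>.1)&(P[...,2]>.095)&(P[...,2]<.12)).astype(np.uint8)
    nn,lab,st,ce=cv2.connectedComponentsWithStats(m)
    for i in range(1,nn):
        if st[i,4]>60:
            q=P[lab==i]; f=q[(q[:,2]<.105)];e=q[q[:,2]>.109]; print("post",ce[i].round(),q.mean(0).round(4),"rect",cv2.minAreaRect(q[:,:2].astype(np.float32)),"floor",f.mean(0).round(4),len(f),"ears",e.mean(0).round(4) if len(e) else 0)
G=pickle.load(open("wb.pkl","rb"));P=cloud(G); ok=(G["d"]>0)&(np.hypot(P[...,0]-.47,P[...,1]-.259)<.16)
m=ok&(P[...,2]>.04)&(P[...,2]<.052); q=P[m]; print("block",cv2.minAreaRect(q[:,:2].astype(np.float32)),np.median(q[:,2]))
m=ok&(P[...,2]>.008)&(P[...,2]<.016); q=P[m]; l=cv2.fitLine(q[:,:2].astype(np.float32),cv2.DIST_HUBER,0,.01,.01).ravel(); print("bar",l,np.degrees(np.arctan2(l[1],l[0])),np.median(q[:,2]))
E
```

```text
lid [ 0.5687 -0.1538] 0.0443 label mean-dir 30.61 rect-dir 29.73 [0.0403 0.0218] 1008
ws1 disc (array([ 0.56840153, -0.15371453]), np.float64(0.08551555302698857)) lid z 0.42511826760220384
peg [-1.87043e+01  7.46000e-02  1.26000e+02  8.86000e-02]
peg [1.01256e+02 7.44000e-02 1.32000e+02 8.84000e-02]
peg [-1.392455e+02  7.420000e-02  1.240000e+02  8.840000e-02]
post [317.  54.] [ 0.6914 -0.1724  0.1051] rect ((0.6920452117919922, -0.17266710102558136), (0.049799855798482895, 0.02257622964680195), 81.03702545166016) floor [ 0.6914 -0.1723  0.1005] 1139 ears [ 0.6915 -0.1725  0.1145]
post [465. 196.] [ 0.5494 -0.2901  0.105 ] rect ((0.54792320728302, -0.29179906845092773), (0.0407845638692379, 0.07429210841655731), 81.07805633544922) floor [ 0.5529 -0.2863  0.1031] 1198 ears [ 0.5497 -0.2835  0.1091]
lid [ 0.5673 -0.1531] 0.0437 label mean-dir 28.78 rect-dir 29.86 [0.0387 0.0206] 136
top0 disc (array([ 0.56856053, -0.15270926]), np.float64(0.08562203136484486)) lid z 0.09658390277355944
peg [-18.3534   0.0759  18.       0.088 ]
peg [9.97397e+01 7.55000e-02 2.10000e+01 8.76000e-02]
peg 
[... 241 characters left out ...]
1   ] 124 ears [ 0.6903 -0.1726  0.1142]
post [411. 248.] [ 0.5463 -0.2899  0.105 ] rect ((0.5470830202102661, -0.29093530774116516), (0.04044327512383461, 0.07572326809167862), 79.86397552490234) floor [ 0.5458 -0.2884  0.1029] 245 ears [ 0.5456 -0.2901  0.1101]
post [347. 292.] [ 0.4444 -0.1343  0.1048] rect ((0.4448114335536957, -0.13386084139347076), (0.0500602088868618, 0.02274768427014351), 80.82422637939453) floor [ 0.4445 -0.1343  0.1002] 142 ears [ 0.4446 -0.1343  0.1139]
block ((0.4704425632953644, 0.25863704085350037), (0.04359874501824379, 0.015407412312924862), 14.392330169677734) 0.0465818836955294
bar [0.9653719  0.26087743 0.4718186  0.25804   ] 15.122132 0.012634900834057272
```

```bash
cat >> h.py <<'E'
C=np.array([0.5684,-0.1535]); YAW=-8.8
def ppos(a,z,r=0.075): return [C[0]+r*np.cos(np.radians(a)),C[1]+r*np.sin(np.radians(a)),z]
E
python3 - <<'E'
from h import *
import pickle
q0=robot.ik(ppos(101.2,.16),R(101.2-180)); q1=robot.ik(ppos(-32,.062),R(-212)); print(q0,q1)
assert q0 is not None and q1 is not None
robot.move_gripper(24/88); print(robot.read_grip_width())
robot.goto(ppos(101.2,.16),R(101.2-180)); print("yaw q",robot.read_qpos().round(1))
robot.servo_line(ppos(101.2,.062),speed=.1); print(robot.read_force().round(1))
end=101.2-129-4.6
for a in np.linspace(101.2,end,12)[1:]:
    robot.servo_line(ppos(a,.062),R(a-180),speed=.05)
    print(a.round(1),robot.read_force().round(1))
robot.dwell(.3)
robot.servo_line(ppos(end,.16),speed=.12)
robot.goto([0.567,-0.153,0.32],R(-8.6)); robot.dwell(.2)
G=grab("wrist"); save(G,"ws2"); pickle.dump(G,open("ws2.pkl","wb"))
label(G); print(pegs(G,C),robot.read_t())
E
```

```text
[ 11.83315149  12.82779876 -19.41641841   0.         -57.75578283
  -0.63315149] [  -0.13085865   27.11425429  -12.28282851    0.          -50.6029172
 -121.86914135]
0.2715147163788128
yaw q [ 11.8  12.8 -19.4   0.  -57.8  -0.6]
[-0.3 -0.8 -0.2]
89.1 [-0.1  0.4  0.9]
76.9 [ 0.5  0.5 -1.1]
64.8 [-0.1  0.4 -0. ]
52.6 [-0.8 -0.4 -0.4]
40.5 [ 0.3  0.4 -0.5]
28.3 [0.1 0.1 1. ]
16.2 [ 0.6 -0.3  0.7]
4.0 [-0.7  1.  -0.5]
-8.1 [0.8 0.9 0.4]
-20.3 [0.5 0.4 0.6]
-32.4 [ 0.5 -0.6  0.1]
lid [ 0.5688 -0.1538] 0.0444 label mean-dir -99.58 rect-dir -98.59 [0.0393 0.0208] 968
[(np.float64(-27.60720275844482), np.float64(0.07491451659150725), np.int32(129), np.float64(0.08844942801730238)), (np.float64(92.1756519877884), np.float64(0.07387994036828166), np.int32(133), np.float64(0.08840552414983532)), (np.float64(-147.82115576409043), np.float64(0.07431950998148736), np.int32(125), np.float64(0.08834603039691846))] 16.375
```

The label is at about -99° against a target of -98.8°, so the tub faces the scanner. Now I'll pick up the bar.

```bash
python3 - <<'E'
from h import *
import pickle
b=[0.4704,0.2587]
robot.move_gripper(0.8)
robot.goto([*b,.13],R(14.5)); robot.servo_line([*b,.017],speed=.1); print(robot.read_force().round(1))
robot.move_gripper(0.0); print("grip",robot.read_grip_width()*88,robot.read_finger_force(),robot.read_position())
robot.servo_line([*b,.26],speed=.15); print(robot.read_grip_width()*88,robot.read_force().round(1))
robot.goto([*C,.26],R(YAW)); robot.dwell(.2)
print(robot.read_qpos().round(1),robot.read_t(),robot.read_force().round(1))
for n in("wrist","top","side"):
    G=grab(n); save(G,"hold_"+n); pickle.dump(G,open(f"hold_{n}.pkl","wb"))
    P=cloud(G); z0=.244 # bar top
    m=(G["d"]>0)&(abs(P[...,2]-.256)<.006)&(np.hypot(P[...,0]-C[0],P[...,1]-C[1])<.16)
    q=P[m]; 
    d=np.array([np.cos(np.radians(YAW)),np.sin(np.radians(YAW))]); nrm=np.array([-d[1],d[0]])
    x=(q[:,:2]-C)@d; y=(q[:,:2]-C)@nrm; k=abs(y)<.02
    x,y,zz=x[k],y[k],q[k,2]
    if len(x)>30:
        pf=np.polyfit(x[abs(x)>.05],y[abs(x)>.05],1); print(n,len(x),"x range",x.min().round(4),x.max().round(4),"slope deg",np.degrees(pf[0]).round(2),"y0",pf[1].round(4),"z",np.median(zz[x>.05]),np.median(zz[x<-.05]))
E
```

```text
[0.1 0.3 1. ]
grip 15.676173868186611 29.994899332523346 [0.47041712 0.25877532 0.01697974]
16.012724146880785 [ 0.  -0.2 -1.9]
[  4.   11.3  -7.6  -0.  -71.   77.3] 24.7083 [-0.7  0.  -2.4]
wrist 15431 x range -0.0398 0.1131 slope deg -0.04 y0 0.0009 z 0.25570007162965736 nan
top 724 x range -0.1449 -0.0122 slope deg -0.1 y0 0.0017 z nan 0.2553125714372092
side 911 x range -0.1449 0.1434 slope deg 0.05 y0 0.0028 z 0.2535702759901247 0.25333809811098507
  return _methods._mean(a, axis=axis, dtype=dtype,
  ret = ret.dtype.type(ret / rcount)
```

View pics/hold_wrist.png

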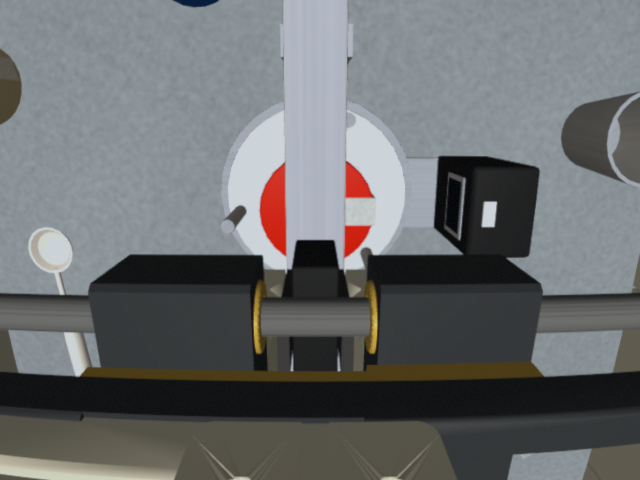

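The bar is held straight: it covers columns 285–347 and runs between the far post's ears at (283,40) and (350,40). The label points right, towards the scanner window, at (360,211). Next I'll lower the bar.

```bash
python3 - <<'E'
from h import *
import pickle
robot.servo_line([*C,.135],R(YAW),speed=.1); robot.servo_line([*C,.1185],speed=.03)
f0=robot.read_force(); print(f0.round(1))
z=.1185
while z>.1135:
    z-=.0005; robot.servo_line([*C,z],speed=.02); f=robot.read_force(); print(round(z,4),f.round(1))
    if f[2]>1.5: break
robot.move_gripper(0.8); robot.dwell(.2); print(robot.read_force().round(1))
robot.servo_line([*C,.22],speed=.12)
robot.goto([0.35,0.25,0.35],R(14)); robot.dwell(.2)
d=np.array([np.cos(np.radians(YAW)),np.sin(np.radians(YAW))]); nrm=np.array([-d[1],d[0]])
for n in("top","side"):
    G=grab(n); save(G,"end_"+n); pickle.dump(G,open(f"end_{n}.pkl","wb")); P=cloud(G)
    m=(G["d"]>0)&(abs(P[...,2]-.112)<.007)
    q=P[m]; x=(q[:,:2]-C)@d; y=(q[:,:2]-C)@nrm; k=(abs(y)<.016)&(abs(x)<.16); x,y,zz=x[k],y[k],q[k,2]
    kk=abs(abs(x)-.07)<.03; pf=np.polyfit(x[kk],y[kk],1); print(n,"x",x.min().round(4),x.max().round(4),"deg",np.degrees(pf[0]).round(2),"y0",pf[1].round(4),"z far/near",np.median(zz[x>.05]).round(4),np.median(zz[x<-.05]).round(4))
print(robot.read_t())
a=cv2.imread("pics/end_top.png")[170:320,270:470]; b=cv2.imread("pics/end_side.png")[130:280,210:410]
cv2.imwrite("pics/end.png",np.vstack([cv2.resize(v,None,fx=2,fy=2,interpolation=2) for v in(a,b)]))
E
```

```text
[ 0.2 -0.4 -2.5]
0.118 [-1.   0.2 -2.3]
0.1175 [-0.1 -0.2 -2.2]
0.117 [ 0.2  0.1 -3.2]
0.1165 [-1.9  2.   3.4]
[0.9 0.3 1. ]
top x -0.145 0.144 deg -0.15 y0 0.0009 z far/near 0.1121 0.1121
side x -0.1468 0.1423 deg -0.11 y0 0.0021 z far/near 0.1101 0.1101
32.2417
```

View pics/end.png

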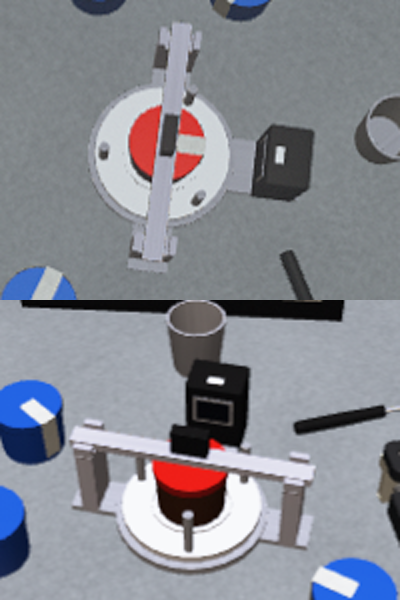

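The enlarged crop shows the bar seated in both notches, level and centred, with its grip block on top. The label points at the scanner. I'll check the peg angles once more and then hand in.

```bash
python3 - <<'E'
from h import *
import pickle
p=[v[0] for v in pegs(pickle.load(open("end_top.pkl","rb")),C)]; print(p)
if min(abs(np.array(p)+27.6))<3 or min(abs(np.array(p)+147.8))<3: robot.job_done(); print("done")
E
```

```text
[np.float64(-27.32759744795363), np.float64(92.79036775450126), np.float64(-148.87994149531204)]
the job is handed in; nothing more can be done
done
```

The job is handed in: the tub's label faces the scanner window to within about 1°, and the bar rests level and centred in both saddle notches with its grip block on top (about 32 s of the 64 s used).

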